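# Open the press-and-turn chute cap and sweep the used vial in

### The job

Open the glass-waste chute in the bench-top disposal deck: its safety cap lets go only while it is pressed down firmly and turned anticlockwise, then springs up and can be swung all the way aside on its arm. Then slide the small used vial along the deck, without lifting it, until it drops down the open chute. Do not knock over or shift the dropper bottle and the rubber stamp that stand on the deck, and leave the cap swung aside.

Things in the scene. Friction and masses are not known exactly. Their poses are not given: they have to be found in the camera images.
- station: Disposal deck: fixed aluminium block 220 (x) x 320 (y) x 75 mm high, origin under its centre at bench level; x away from the robot at yaw 0, y left. Lips 6 mm high, 5 mm thick along the -y edge and on the two x edges from y -160 to +30 mm. Vial, dropper bottle and stamp start in any of three places (x,y in mm, each +-12): (-65,-45), (60,-50), (-3,-112).
- mouth (a point): Centre of the chute mouth, level with the deck top (75 mm above the bench), 70 mm along the deck's +y from its centre; axes as the deck's, z up. Mouth 56 mm across, 65 mm deep, flat floor; covered by the cap at the start.
- pivot (a point): Vertical hinge of the swing arm, level with the deck top, 80 mm along the deck's +x from the mouth; fixed. The post there is 30 mm high. The arm is a flat steel bar 20 mm wide, 14 to 22 mm above the deck, from this post to a 42 mm round hub below the cap.
- cap_top (a point): Centre of the cap's flat top face; moves and turns with it. Grey plastic disc 88 mm across, 10 mm thick; locked, its top is 43 mm above the deck. Two thumb lugs 12 mm high, 11 mm wide stand on the top along this point's own +x and -x, 17.5 to 43.5 mm off centre (locked: the deck's x); the rest is flat, so a fingertip can press beside a lug and push it round. Own z up.
- cap_lift (a joint): Height of the cap, m: 0 to 0.001 locked at rest, -0.011 pressed right down (stop), +0.014 sprung up after release (stop). A spring lifts it: pressing it off its rest takes about 10 N, to -0.006 about 13 N, to -0.011 about 15 N.
- safety_cap (a joint): Turn of the cap about its vertical axis relative to the arm, rad, anticlockwise seen from above positive; 0 locked. Blocked at about 0.1 unless the cap is first pressed to about -0.005 or lower (aim at -0.008); pushing the lug before that only jams it; it must stay pressed until past 1.2 and stops at 1.4. Past 1.2 the cap springs up by itself when no longer pressed.
- cap_swing (a joint): Swing of arm and cap about the pivot, rad, clockwise seen from above positive: 0 over the mouth, 1.5 the stop, cap beyond the deck's +y end. Blocked until the cap has sprung up (a plug 48 mm across sits in the mouth); then about 1 N pushed sideways on the cap's rim moves it, and it stays where left. Sprung up, the disc lies 47 to 57 mm above the deck, lugs to 69 mm.
- vial_mid (a point): Half-way up the used vial: a small clear bottle with a broad plain lid, 22 mm across, 44 mm high, about 30 g, loose, standing on the deck. Own z along the vial.
- dropper_mid (a point): Half-way up the dropper bottle (bystander): 29 mm across, 76 mm high with a thin pipette top, loose, standing on the deck. Own z up.
- stamp_mid (a point): Half-way up the wooden rubber stamp (bystander): foot 25 (own x) x 44 (own y) mm, 67 mm high with a bulbous handle, loose, standing on the deck. Own z up.
Mind the look-alikes: they are no part of the job. What is shaped like the part that bears vial_mid but purple is not meant. What is shaped like the part that bears stamp_mid but green or purple is not meant.

How it is judged:
By the outcome, as a careful person would: the job done as asked, in the order asked, and still so for the second after the job is handed in, with the robot touching nothing.
It also fails if it takes over 64 s, if anything falls off the work surface, if the arm or the gripper's body presses on something with over 40 N, if the wrist force passes 120 N, or if a joint passes its speed limit or range.

### The arm

A 6-joint arm with a two-finger parallel gripper is mounted at the origin on a cart in front of the work surface, level with it; the furniture and walls round the work are solid. World frame = base frame: x ahead of the robot, y to its left, z up, the work surface at z = 0. Lengths are in mm, angles in rad, forces in N, time in s.
With the tool pointing down it reaches from about 275 to 1000 mm from the base axis. Payload 8.4 kg.
Tool frame: the origin (TCP) lies between the finger pads; the fingertips stand r.tips_ahead ahead of it and the grasp point (between the pads) lies 6 mm ahead of it (r.tips_ahead is the distance from the TCP to the fingertips, in mm); z points along the fingers, y is the line along which they close (so a half turn about z gives the same grasp; the last joint's range is limited). The gripper opens to 85 mm and grips with 20 to 120 N. Pads are 22 mm wide; open, the fingers measure 114 mm over their backs; the gripper's body (76 mm by 85 mm) begins 54 mm behind the grasp point. The pads swing forward as they close: fully open they stand 13 mm farther back than shut.
Start: joints at [1.162, 0.353, 1.633, -0, 1.155, -0.002], TCP at [247.294, 573.998, 256.281] pointing down, gripper open.
Joint ranges: [-2.63, 2.63], [-0.92, 2.1], [0.06, 2.66], [-1.3, 4.44], [0, 2.69], [-3.02, 3.02]. Speed limits (rad/s): [2.22, 2.22, 2.79, 3.14, 3.14, 3.14].

### API

Orientations are given as [roll, pitch, yaw] about the fixed x, y, z axes, in that order (R = Rz(yaw) Ry(pitch) Rx(roll)).
In Python, from rig import r gives the robot as it stands.
- The arm moves only by the tool carry_out, never from a script. Its arguments are lists of equal length, an entry for each row: "delta_pos": the shift along the tool's x, y, z in m, a list of three; "rot": the turn, a rotation vector about the tool's x, y, z in degrees, a list of three. A call has 1 to 8 rows; each row is the pose to reach, as a shift and turn from the pose commanded when the call began, along the tool's axes at that moment; what a row does not reach only later rows make up. A row lasts 1/8 s, in which the tool goes at most 62.5 mm and 10.7 degrees, less where a joint would pass 70% of its speed; a pose out of reach is approached as far as the arm can. A call with a gripper value outside its range is refused whole. "claw" is the finger opening in m, from 0 to 0.0854, set as the call begins (left out, the last holds). The fingers move at their own pace and stop on an object; "grip_force" is the grip in N (left out, the last holds). Time passes only in rows, so rows that repeat a pose let the fingers close. It gives the time, the measured TCP pose, the force, the opening and the grip force at its end, in the units of the state.
- r.sense(): the state, without advancing time (a new reading comes with each control period).
- r.grab_frame(name): name is "side" or "top" or "wrist"; returns the picture (384x512x3 uint8, blue, green, red); there is no depth.
- r.camera_info(name): a dict with "fx", "fy", "cx", "cy" (pixels), "distortion" ([k1, k2, p1, p2, k3] as OpenCV has them; the pictures are not rectified), "pose" (4x4, takes a point from camera to world coordinates); the wrist camera has in their place "hand_eye" (4x4, takes a point from camera to tool coordinates, whose origin is the TCP and whose axes are the flange's). Camera axes: x right, y down, z forward; pixel columns grow to the right and rows downward; lengths in mm; the calibration is good to about 2 mm. A picture is of the moment at which its call begins: read the wrist's pose just before it. camera_info takes no time and is no camera call.
- r.sign_off(): hands the job in; it is judged then, once.
Trained networks look in the newest picture that a camera, given by its name, has taken for a name from the list of things; names that differ only in an ending like _2 or _b are one class to them, and where a whole thing is asked for, a point or a joint stands for the part that bears it (a point fixed in the world has none). Each returns a list of dicts, best first, with "p" (0 to 1); they miss things now and then, are a little off and sometimes report something else, mostly with a low value. They report only what shows in the picture. A call takes as long as a camera call. They do not tell look-alikes from the thing itself.
- r.recognise(thing, camera): "box" ([left, top, right, bottom] in pixels, round what is visible of it).
- r.cut_out(thing, camera): "mask" (384x512 bool, what is visible of it) and "box" ([left, top, right, bottom] in pixels, round what is visible of it).
The state is a dict: "clock": time; "qpos": joint angles; "qvel": joint speeds; "joint_efforts": joint torques, N m; "eef_pos": TCP position; "tcp_rot": TCP orientation; "contact_force": force on the tool from outside, world axes, zero at the start; "wrist_torque": the same for the moment, N m; "opening": opening from 0.0 (shut) to 1.0 (fully open); "grasp_force": force on a finger pad.
Only numpy, scipy, OpenCV 4.12 (cv2) and the standard library are available. Lean on these libraries where they do the work, as an engineer would, in place of code of your own. Each camera call takes 0.05 s, during which the arm holds its last target. There are 200 camera calls.

## Working session

There is one attempt and no reset: what is moved stays moved. The work goes in short steps, Python scripts to look and compute and a tool call to move; the robot and the scene stay as the last step left them, time stands still between calls to the robot, and variables do not carry over. Pictures are saved under pics/ and viewed, at most 10 in all, crops included, and the job is handed in when it is done.

Besides the shell and the picture viewer there is one more tool, called after "Call:" as name(argument=value, ...) on one line, values as JSON. carry_out: Moves the arm, as the interface text tells. Its arguments: {"type":"object","properties":{"delta_pos":{"type":"array","items":{"type":"array","items":{"type":"number"}}},"rot":{"type":"array","items":{"type":"array","items":{"type":"number"}}},"claw":{"type":"number"},"grip_force":{"type":"number"}},"required":["delta_pos","rot"]}

```bash
mkdir -p pics; ls
python3 - <<'E'
from rig import r
import cv2,numpy as np
s=r.sense();print({k:np.round(v,3).tolist() for k,v in s.items()}, r.tips_ahead)
ims=[]
for c in ("side","top"):
    im=r.grab_frame(c);cv2.imwrite(f"pics/{c}0.png",im)
    ci=r.camera_info(c);print(c,ci["fx"],ci["cx"],ci["cy"],np.round(ci["distortion"],4),np.round(ci["pose"],3).tolist())
    for t in ("station","cap_top","vial_mid","dropper_mid","stamp_mid"):
        print(c,t,[(np.round(d["box"]).tolist(),round(d["p"],2)) for d in r.recognise(t,c)][:4])
print(np.round(r.camera_info("wrist")["hand_eye"],3).tolist())
E
```

```text
pics
{'clock': 0.0, 'qpos': [1.162, 0.354, 1.634, -0.0, 1.155, -0.002], 'qvel': [-0.001, -0.001, 0.001, -0.0, 0.0, 0.001], 'joint_efforts': [-0.0, -60.524, -34.208, 0.0, 0.009, 0.0], 'eef_pos': [247.113, 573.592, 255.581], 'tcp_rot': [-3.14, 0.0, 2.735], 'contact_force': [-0.078, 0.73, -0.676], 'wrist_torque': [-0.012, 0.014, 0.013], 'grasp_force': 0.0, 'opening': 1.002} 25.0
side 405.16154488762356 253.14555520990416 193.06381300403038 [0.0011 0.     0.     0.     0.    ] [[-0.939, -0.196, 0.281, 312.831], [-0.342, 0.501, -0.795, 641.999], [0.014, -0.843, -0.537, 546.017], [0.0, 0.0, 0.0, 1.0]]
side station [([170.0, 154.0, 333.0, 291.0], 0.76)]
side cap_top [([216.0, 184.0, 266.0, 222.0], 0.96)]
side vial_mid [([167.0, 151.0, 332.0, 284.0], 0.75), ([208.0, 162.0, 216.0, 177.0], 0.7), ([235.0, 159.0, 242.0, 179.0], 0.55)]
side dropper_mid [([275.0, 144.0, 289.0, 173.0], 0.57)]
side stamp_mid [([281.0, 164.0, 296.0, 201.0], 0.72), ([331.0, 207.0, 354.0, 237.0], 0.66), ([334.0, 236.0, 356.0, 269.0], 0.65)]
top 389.31545414662907 250.52415369719105 190.79751368375818 [0.036 0.    0.    0.    0.   ] [[-0.018, -0.992, 0.127, 436.769], [-1.0, 0.019, 0.012, -31.087], [-0.014, -0.127, -0.992, 961.865], [0.0, 0.0, 0.0, 1.0]]
top station [([186.0, 133.0, 343.0, 248.0], 0.65)]
top cap_top [([216.0, 162.0, 255.0, 204.0], 0.88)]
top vial_mid [([320.0, 113.0, 332.0, 128.0], 0.53), ([312.0, 190.0, 328.0, 201.0], 0.2)]
top dropper_mid [([315.0, 192.0, 327.0, 202.0], 0.72)]
top stamp_mid [([271.0, 214.0, 288.0, 224.0], 0.65), ([274.0, 264.0, 288.0, 284.0], 0.54)]
[[0.0, -0.947, -0.321, 83.421], [1.0, -0.0, 0.001, -0.478], [-0.001, -0.321, 0.947, -116.793], [0.0, 0.0, 0.0, 1.0]]
```

Run:
```python
import cv2,numpy as np
a=cv2.imread("pics/side0.png")[120:310,140:380];b=cv2.imread("pics/top0.png")[95:295,160:400]
a=cv2.resize(a,None,fx=2.5,fy=2.5,interpolation=2);b=cv2.resize(b,None,fx=3.3,fy=3.0,interpolation=2)
cv2.imwrite("pics/s1.png",a);cv2.imwrite("pics/t1.png",b)
```

```text
(no output)
```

View pics/s1.png

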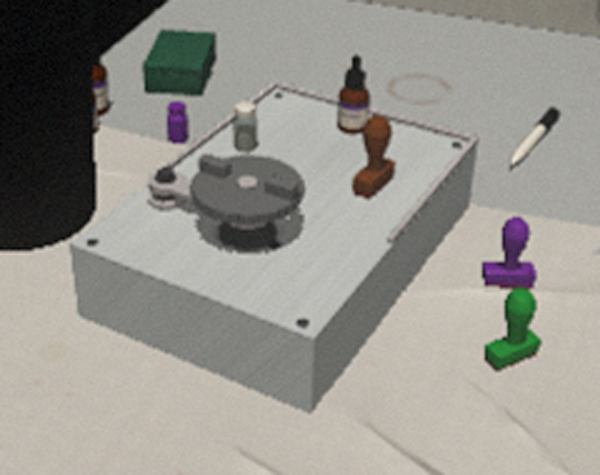

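View pics/t1.png

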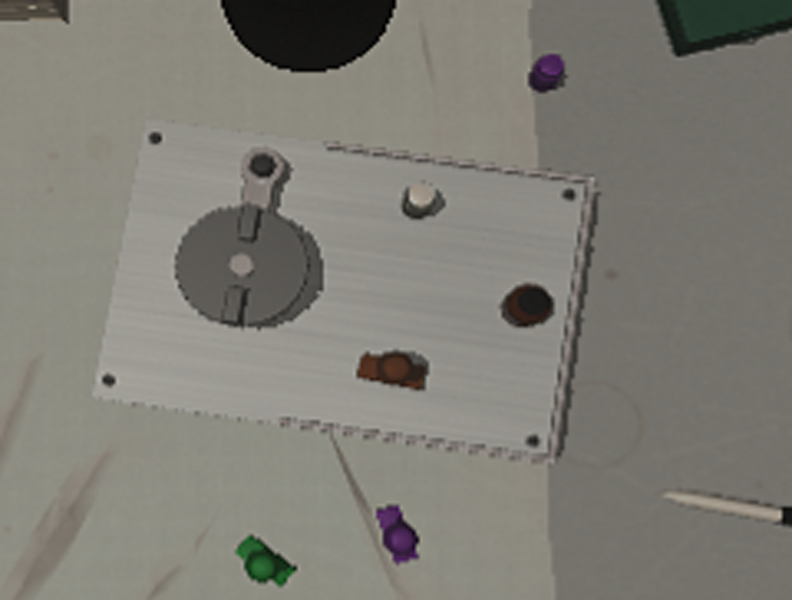

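The side crop shows the deck with the cap (side px 239,195), the clear, white-lidded vial (238,170), the dropper (282,160) and the brown stamp (290,185). The top crop shows the vial at px (287,161), the dropper at (320,196), the stamp at (279,218) and a tall black object near the +x side (254,105).

Vial candidates are the white-lidded one on the deck (top 287,161) and the purple one off the deck (top 326,119). The white one is meant, because purple is excluded and it stands in one of the listed places. The crop already confirms it.

```bash
cat > h.py <<'E'
from rig import r
import cv2,numpy as np
from scipy.optimize import least_squares
from scipy.spatial.transform import Rotation as R
def cam(c,ci=None):
    ci=r.camera_info(c)
    K=np.array([[ci["fx"],0,ci["cx"]],[0,ci["fy"],ci["cy"]],[0,0,1]]);D=np.array(ci["distortion"])
    if "pose" in ci: T=np.array(ci["pose"])
    else:
        s=r.sense();T=np.eye(4);T[:3,:3]=R.from_euler('xyz',s["tcp_rot"]).as_matrix();T[:3,3]=s["eef_pos"];T=T@np.array(ci["hand_eye"])
    return K,D,T
def proj(P,C):
    K,D,T=C;i=np.linalg.inv(T);return cv2.projectPoints(np.float64(P).reshape(-1,3),cv2.Rodrigues(i[:3,:3])[0],i[:3,3],K,D)[0][:,0]
def ray(px,z,C):
    K,D,T=C;u=cv2.undistortPoints(np.float64(px).reshape(-1,1,2),K,D)[:,0]
    d=np.c_[u,np.ones(len(u))]@T[:3,:3].T;o=T[:3,3];return o+d*((z-o[2])/d[:,2])[:,None]
def deck(p,q):
    q=np.atleast_2d(q);c,s=np.cos(p[2]),np.sin(p[2]);return np.c_[p[0]+c*q[:,0]-s*q[:,1],p[1]+s*q[:,0]+c*q[:,1],q[:,2]]
E
python3 - <<'E'
from h import *
T=cam("top");S=cam("side")
tp=np.array([[148,120],[93,397],[596,178],[553,462],[241,264],[262,165]])*[1/3.3,1/3]+[160,95]
tq=np.array([[110,160,75],[-110,160,75],[110,-160,81],[-110,-160,81],[0,70,118],[80,70,105]])
sp=np.array([[76,243],[313,338],[477,138],[279,86],[248,182],[165,174]])/2.5+[140,120]
sq=np.array([[110,160,75],[-110,160,75],[-110,-160,81],[110,-160,81],[0,70,118],[80,70,105]])
f=lambda p:np.r_[proj(deck(p,tq),T)-tp,proj(deck(p,sq),S)-sp].ravel()
o=least_squares(f,[436,-50,-.1],loss='soft_l1');print(o.x,np.round(o.fun.reshape(-1,2),1).tolist())
p=o.x
for n,q in dict(mouth=[0,70,75],pivot=[80,70,75],captop=[0,70,118]).items():print(n,deck(p,q))
def inv(P):
    d=P[:,:2]-p[:2];c,s=np.cos(p[2]),np.sin(p[2]);return np.c_[c*d[:,0]+s*d[:,1],-s*d[:,0]+c*d[:,1]]
for n,tx,sx,z in (("vial",(420,192),(245,107),119),("drop",(533,299),(356,62),150),("stamp",(397,366),(377,122),138)):
    a=ray(np.array(tx)*[1/3.3,1/3]+[160,95],z,T);b=ray(np.array(sx)/2.5+[140,120],z,S);print(n,a,b,inv(a),inv(b))
bl=ray(np.array([[308,70],[222,0],[395,0]])*[1/3.3,1/3]+[160,95],0,T);print("black z0",bl, ray([[254,118]],250,T))
print("black side", ray([[165,213],[178,195]],0,S))
E
```

```text
[549.85813839 -51.4703815    6.10670512] [[-1.1, -0.9], [-1.2, -0.1], [-0.2, -0.1], [0.0, 0.9], [-0.1, 0.3], [-0.3, -0.6], [-2.1, -0.8], [1.0, -0.5], [1.5, -1.2], [-1.1, -2.9], [0.4, -0.1], [0.7, -2.4]]
mouth [[562.1477253   17.44236081  75.        ]]
pivot [[640.90514509   3.39711863  75.        ]]
captop [[562.1477253   17.44236081 118.        ]]
vial [[ 613.67440451 -103.03456231  119.        ]] [[610.52918376 -94.78326539 119.        ]] [[ 71.87794835 -39.55933652]] [[ 67.33293667 -31.98839316]]
drop [[ 529.6763957  -169.62351611  150.        ]] [[ 528.01764213 -156.78855049  150.        ]] [[   0.87534262 -119.86116857]] [[  -3.01102427 -107.51677882]]
stamp [[485.23808646 -83.0498726  138.        ]] [[485.77485406 -77.89411669 138.        ]] [[-58.07208695 -42.43404396]] [[-58.44882957 -37.26413066]]
black z0 [[745.89803862 -29.88159066   0.        ]
 [809.04508833  35.89840027   0.        ]
 [805.9276835  -98.55481208   0.        ]] [[666.17118612 -31.46386694 250.        ]]
black side [[759.50808085 -10.72796597   0.        ]
 [769.111638   -89.562953     0.        ]]
```

```bash
cat >> h.py <<'E'
def go(x,y,z,psi):
    s=r.sense();M=R.from_euler('xyz',s["tcp_rot"])
    d=M.inv().apply(np.array([x,y,z])-s["eef_pos"])/1000
    rv=(M.inv()*R.from_euler('xyz',[np.pi,0,psi])).as_rotvec(degrees=True)
    print("dpos",np.round(d,4).tolist(),"rot",np.round(rv,2).tolist(),"from",np.round(s["eef_pos"],1),np.round(s["tcp_rot"],3),"F",np.round(s["contact_force"],1))
E
python3 -c "
from h import *
go(555,18,270,.5)"
```

```text
dpos [-0.5026, -0.3889, -0.0137] rot [0.0, 0.0, 128.05] from [247.3 574.  256.3] [3.142 0.    2.735] F [ 0.1 -0.3 -0.8]
```

Call:
carry_out(delta_pos=[[-0.5026, -0.3889, -0.0137], [-0.5026, -0.3889, -0.0137], [-0.5026, -0.3889, -0.0137], [-0.5026, -0.3889, -0.0137], [-0.5026, -0.3889, -0.0137], [-0.5026, -0.3889, -0.0137], [-0.5026, -0.3889, -0.0137], [-0.5026, -0.3889, -0.0137]], rot=[[0, 0, 128], [0, 0, 128], [0, 0, 128], [0, 0, 128], [0, 0, 128], [0, 0, 128], [0, 0, 128], [0, 0, 128]], claw=0.05)

```text
clock: 1.6
eef_pos: [490.2, 134.8, 267.5]
tcp_rot: [3.141, -0.001, 1.229]
contact_force: [0.8, 0.8, -1.0]
opening: 0.583
grasp_force: 0.0
```

```bash
python3 -c "
from h import *
go(555,18,270,.5);print(r.sense()['qpos'],r.tips_ahead,r.sense()['opening'])"
```

```text
dpos [-0.0883, 0.1002, -0.0025] rot [0.03, -0.06, 41.75] from [490.2 134.8 267.5] [ 3.141e+00 -1.000e-03  1.229e+00] F [ 0.8  0.8 -1. ]
[2.65304739e-01 1.58602183e-01 1.86712680e+00 9.64065501e-05
 1.11478327e+00 6.07384627e-01] 25.0 0.583171368794492
```

Call:
carry_out(delta_pos=[[-0.0883, 0.1002, -0.0025], [-0.0883, 0.1002, -0.0025], [-0.0883, 0.1002, -0.0025], [-0.0883, 0.1002, -0.0025], [-0.0883, 0.1002, -0.0025]], rot=[[0, 0, 41.75], [0, 0, 41.75], [0, 0, 41.75], [0, 0, 41.75], [0, 0, 41.75]])

```text
clock: 2.22
eef_pos: [554.8, 19.9, 269.5]
tcp_rot: [-3.142, 0.0, 0.507]
contact_force: [-1.1, 0.2, 0.0]
opening: 0.586
grasp_force: 0.0
```

Run:
```python
from h import *
s=r.sense();print(s["eef_pos"],s["tcp_rot"],s["qvel"].round(3) if hasattr(s["qvel"],"round") else s["qvel"])
C=cam("wrist");im=r.grab_frame("wrist");cv2.imwrite("pics/w0.png",im)
for t in ("cap_top","vial_mid","cap_swing"):print(t,[(np.round(d["box"],1).tolist(),round(d["p"],2)) for d in r.recognise(t,"wrist")][:3])
p=[549.86,-51.47,-.1765]
for n,q in dict(cap=[0,70,118],l1=[44,70,130],l2=[-44,70,130],post=[80,70,105],c1=[110,160,75],c2=[-110,160,75]).items():
    u=proj(deck(p,q),C)[0];print(n,u);cv2.circle(im,tuple(int(v) for v in u),3,(0,0,255),1) if abs(u).max()<600 else 0
cv2.imwrite("pics/w0m.png",im)
```

```text
[554.82467142  19.94015806 269.53439668] [-3.14154347e+00  6.18482601e-05  5.06687182e-01] [ 0.011 -0.004  0.003  0.001 -0.    -0.092]
cap_top [([214.8, 124.1, 321.3, 224.1], 0.7)]
vial_mid [([390.4, 168.3, 427.8, 202.0], 0.66), ([503.8, 106.6, 512.0, 125.1], 0.66)]
cap_swing [([217.2, 81.0, 342.6, 224.0], 0.71)]
cap [268.32299355 176.25521462]
l1 [304.60844872 138.34723675]
l2 [235.50108025 218.94759542]
post [329.98780409  99.26414389]
c1 [268.14742889  -3.65846953]
c2 [127.56186636 191.76891678]
```

View pics/w0m.png

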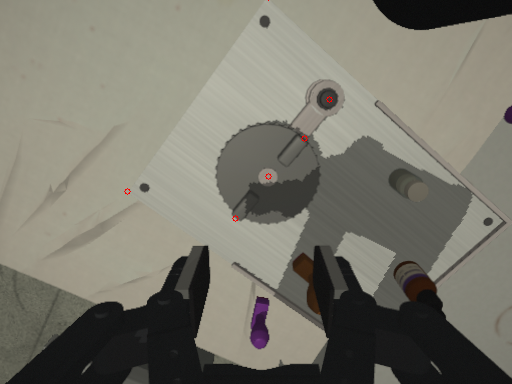

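The picture shows the cap hub at (267,176) and the post at (328,98), both matching the projected model to within 1 px. The vial lid is at (416,190), and the fingers are at the bottom. Next I descend onto the cap.

```bash
python3 -c "
from h import *
C=cam('wrist');print(ray([[416,190]],119,C),ray([[267,176]],118,C))
go(562,17.5,160,.5)"
```

```text
[[613.13067517 -97.77536202 119.        ]] [[561.7537143   19.10164767 118.        ]]
dpos [0.0048, 0.0061, 0.1096] rot [0.0, -0.01, 0.53] from [554.8  20.5 269.6] [ 3.142 -0.     0.509] F [-0.4  0.4  0.4]
```

Call:
carry_out(delta_pos=[[0.004, 0.0055, 0.055], [0.004, 0.0055, 0.1], [0.004, 0.0055, 0.1096], [0.004, 0.0055, 0.1096], [0.004, 0.0055, 0.1096]], rot=[[0, 0, 0.5], [0, 0, 0.5], [0, 0, 0.5], [0, 0, 0.5], [0, 0, 0.5]])

```text
clock: 3.05
eef_pos: [562.2, 17.5, 161.8]
tcp_rot: [3.14, -0.003, 0.498]
contact_force: [0.9, 1.0, -0.0]
opening: 0.585
grasp_force: 0.0
```

Call:
carry_out(delta_pos=[[0, 0, 0.004], [0, 0, 0.008], [0, 0, 0.012], [0, 0, 0.014], [0, 0, 0.014]], rot=[[0, 0, 0], [0, 0, 0], [0, 0, 0], [0, 0, 0], [0, 0, 0]])

```text
clock: 3.68
eef_pos: [560.9, 17.3, 145.7]
tcp_rot: [-3.141, 0.0, 0.497]
contact_force: [0.3, -0.7, -0.7]
opening: 0.583
grasp_force: 0.0
```

Call:
carry_out(delta_pos=[[0, 0, 0.002], [0, 0, 0.004], [0, 0, 0.006], [0, 0, 0.006]], rot=[[0, 0, 0], [0, 0, 0], [0, 0, 0], [0, 0, 0]])

```text
clock: 4.18
eef_pos: [561.1, 17.4, 140.4]
tcp_rot: [3.142, -0.0, 0.497]
contact_force: [-2.2, -0.3, 6.0]
opening: 0.582
grasp_force: 3.0
```

Call:
carry_out(delta_pos=[[0, 0, 0.003], [0, 0, 0.006], [0, 0, 0.009], [0, 0, 0.009]], rot=[[0, 0, 0], [0, 0, 0], [0, 0, 0], [0, 0, 0]])

```text
clock: 4.68
eef_pos: [561.2, 17.4, 131.9]
tcp_rot: [3.141, -0.001, 0.497]
contact_force: [-4.3, 0.3, 12.5]
opening: 0.587
grasp_force: 6.5
```

Call:
carry_out(delta_pos=[[0, 0, 0.0015], [0, 0, 0.003], [0, 0, 0.003]], rot=[[0, 0, 0], [0, 0, 0], [0, 0, 0]])

```text
clock: 5.05
eef_pos: [561.3, 17.4, 129.1]
tcp_rot: [3.141, -0.001, 0.497]
contact_force: [-4.2, -0.1, 15.4]
opening: 0.588
grasp_force: 7.2
```

Call:
carry_out(delta_pos=[[0, 0, 0], [0, 0, 0], [0, 0, 0], [0, 0, 0], [0, 0, 0], [0, 0, 0], [0, 0, 0], [0, 0, 0]], rot=[[0, 0, -5], [0, 0, -10], [0, 0, -15], [0, 0, -20], [0, 0, -25], [0, 0, -30], [0, 0, -35], [0, 0, -40]])

```text
clock: 6.05
eef_pos: [562.0, 17.4, 129.5]
tcp_rot: [3.139, -0.001, 1.198]
contact_force: [-1.7, -0.6, 14.0]
opening: 0.587
grasp_force: 7.1
```

```bash
python3 -c "
from h import *
print(r.sense()['wrist_torque'],r.sense()['contact_force']);im=r.grab_frame('wrist');cv2.imwrite('pics/w1.png',im)"
```

```text
[-0.06162706  0.46569309 -0.0028845 ] [-1.67935961 -0.61395071 13.96536641]
```

View pics/w1.png

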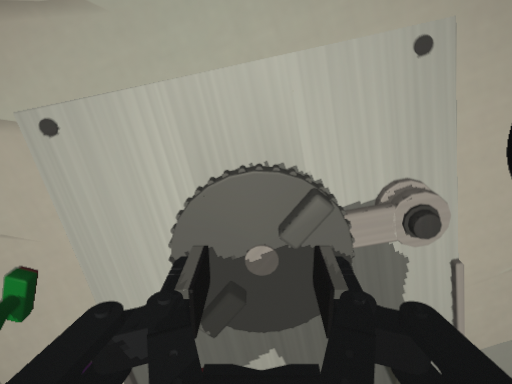

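The lug (305,217) is now about 40° from the arm (370,222), and the fingers are on the disc at (200,260) and (325,260). The cap is turning, so I carry on.

Call:
carry_out(delta_pos=[[0, 0, 0], [0, 0, 0], [0, 0, 0], [0, 0, 0], [0, 0, 0], [0, 0, 0], [0, 0, 0], [0, 0, 0]], rot=[[0, 0, -5], [0, 0, -10], [0, 0, -15], [0, 0, -20], [0, 0, -25], [0, 0, -30], [0, 0, -35], [0, 0, -40]])

```text
clock: 7.1
eef_pos: [563.1, 17.3, 129.9]
tcp_rot: [3.137, 0.001, 1.897]
contact_force: [-0.9, -0.9, 14.0]
opening: 0.586
grasp_force: 7.0
```

```bash
python3 -c "
from h import *
print(r.sense()['wrist_torque'],r.sense()['contact_force']);im=r.grab_frame('wrist');cv2.imwrite('pics/w2.png',im)"
```

```text
[-0.35296489  0.21253839 -0.15998544] [-0.89544817 -0.86025415 14.02589594]
```

View pics/w2.png

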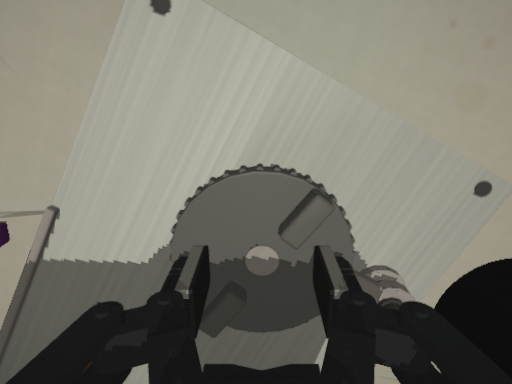

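The lug (305,218) has kept its place relative to the fingers, so the cap has turned about 70°. I'll finish the turn.

Call:
carry_out(delta_pos=[[0, 0, 0], [0, 0, 0], [0, 0, 0], [0, 0, 0], [0, 0, 0], [0, 0, 0]], rot=[[0, 0, -4], [0, 0, -8], [0, 0, -12], [0, 0, -16], [0, 0, -20], [0, 0, -20]])

```text
clock: 7.9
eef_pos: [562.6, 17.6, 129.7]
tcp_rot: [3.138, 0.002, 2.242]
contact_force: [-1.0, 0.0, 14.2]
opening: 0.59
grasp_force: 17.4
```

```bash
python3 -c "
from h import *
print(r.sense()['wrist_torque'],r.sense()['contact_force'])"
```

```text
[ 0.17848447  0.19347965 -0.72709719] [-9.55380757e-01  1.01459679e-02  1.42486645e+01]
```

Call:
carry_out(delta_pos=[[0, 0, -0.005], [0, 0, -0.012], [0, 0, -0.02], [0, 0, -0.05], [0, 0, -0.11], [0, 0, -0.14], [0, 0, -0.14]], rot=[[0, 0, 0], [0, 0, 0], [0, 0, 0], [0, 0, 0], [0, 0, 0], [0, 0, 0], [0, 0, 0]], claw=0.05)

```text
clock: 8.78
eef_pos: [562.3, 17.4, 270.5]
tcp_rot: [3.138, 0.003, 2.243]
contact_force: [-0.7, -0.3, 0.3]
opening: 0.587
grasp_force: 0.0
```

Run:
```python
from h import *
C=cam('wrist');im=r.grab_frame('wrist')
p=[549.86,-51.47,-.1765]
for z,col in ((118,(0,0,255)),(132,(0,255,0))):
    t=np.linspace(0,6.28,60);P=deck(p,np.c_[44*np.cos(t),70+44*np.sin(t),0*t+z])
    for u in proj(P,C): cv2.circle(im,tuple(int(round(v)) for v in u),1,col,-1)
cv2.imwrite('pics/w3.png',im)
# push start: fingers shut
th=0
for th in (0,.25,.5,.75,1.0,1.25,1.5):
    c=np.array([80-80*np.cos(th),70+80*np.sin(th)]);t=np.array([np.sin(th),np.cos(th)]);
    print(th,deck(p,[*(c-t*60),0])[0].round(1))
```

```text
0 [551.6 -41.6   0. ]
0.25 [543.3 -18.1   0. ]
0.5 [541.    6.7   0. ]
0.75 [544.9  31.3   0. ]
1.0 [554.8  54.2   0. ]
1.25 [570.   73.9   0. ]
1.5 [589.7  89.3   0. ]
```

View pics/w3.png

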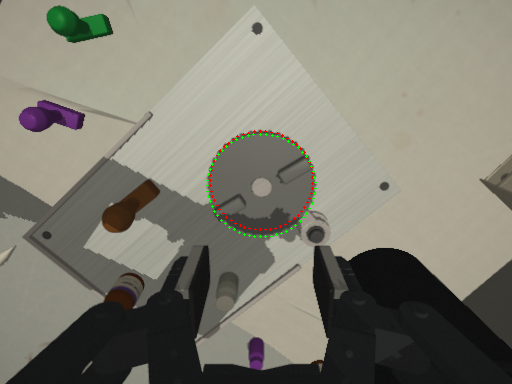

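The rim matches the green circle (z 132 mm), so the cap has sprung up, with its lug turned about 80°. Now I shut the fingers and swing it by the rim.

Run:
```python
from h import *
p=[549.86,-51.47,-.1765]
w=deck(p,[0,-8,0])[0];print(w);go(w[0],w[1],250,2.965)
M=R.from_euler('xyz',[np.pi,0,2.965])
for th in (0,.2,.4,.6,.8,1.0,1.2,1.4,1.5):
    c=np.array([80-80*np.cos(th),70+80*np.sin(th)]);t=np.array([np.sin(th),np.cos(th)]);
    q=deck(p,[*(c-t*57),0])[0];print(th,q.round(1),(M.inv().apply(q-w)/1000).round(4).tolist())
```

```text
[548.45531975 -59.34571415   0.        ]
dpos [-0.052, -0.0578, 0.0187] rot [0.05, 0.09, -41.38] from [561.3  17.3 268.7] [3.140e+00 1.000e-03 2.243e+00] F [-0.3  0.3 -0.9]
0 [552.1 -38.7   0. ] [0.0, 0.021, 0.0]
0.2 [545.6 -20.2   0. ] [0.0097, 0.038, 0.0]
0.4 [542.8  -0.8   0. ] [0.0159, 0.0567, 0.0]
0.6 [543.9  18.8   0. ] [0.0182, 0.0761, 0.0]
0.8 [548.9  37.8   0. ] [0.0166, 0.0957, 0.0]
1.0 [557.5  55.4   0. ] [0.0112, 0.1145, 0.0]
1.2 [569.5  70.9   0. ] [0.0021, 0.1319, 0.0]
1.4 [584.4  83.7   0. ] [-0.0102, 0.1471, 0.0]
1.5 [592.7  89.    0. ] [-0.0175, 0.1538, 0.0]
```

Call:
carry_out(delta_pos=[[-0.052, -0.0578, 0.0187], [-0.052, -0.0578, 0.0187], [-0.052, -0.0578, 0.0187], [-0.052, -0.0578, 0.0187], [-0.052, -0.0578, 0.0187], [-0.052, -0.0578, 0.0187]], rot=[[0, 0, -41.4], [0, 0, -41.4], [0, 0, -41.4], [0, 0, -41.4], [0, 0, -41.4], [0, 0, -41.4]], claw=0.0)

```text
clock: 9.57
eef_pos: [547.7, -59.2, 248.3]
tcp_rot: [-3.141, -0.002, 2.962]
contact_force: [0.0, 0.9, 0.3]
opening: 0.002
grasp_force: 0.0
```

```bash
python3 -c "
from h import *
go(548.5,-59.3,135,2.965)"
```

```text
dpos [-0.001, 0.0001, 0.1133] rot [-0.01, -0.09, -0.19] from [547.7 -59.2 248.3] [-3.141e+00 -2.000e-03  2.962e+00] F [0.  0.9 0.3]
```

Call:
carry_out(delta_pos=[[0, 0, 0.05], [0, 0, 0.095], [0, 0, 0.113], [0, 0, 0.113], [0, 0, 0.113]], rot=[[0, 0, 0], [0, 0, 0], [0, 0, 0], [0, 0, 0], [0, 0, 0]])

```text
clock: 10.2
eef_pos: [549.2, -59.4, 137.7]
tcp_rot: [3.141, 0.002, 2.965]
contact_force: [0.8, 0.5, 0.8]
opening: 0.001
grasp_force: 0.0
```

Call:
carry_out(delta_pos=[[0.0, 0.012, 0], [0.0, 0.021, 0], [0.005, 0.03, 0], [0.0097, 0.038, 0], [0.013, 0.047, 0], [0.016, 0.057, 0], [0.0175, 0.0665, 0], [0.0182, 0.0761, 0]], rot=[[0, 0, 0], [0, 0, 0], [0, 0, 0], [0, 0, 0], [0, 0, 0], [0, 0, 0], [0, 0, 0], [0, 0, 0]])

```text
clock: 11.2
eef_pos: [543.6, 19.4, 136.2]
tcp_rot: [-3.142, 0.0, 2.965]
contact_force: [1.0, -0.8, 0.0]
opening: -0.001
grasp_force: 0.3
```

Call:
carry_out(delta_pos=[[0, 0.01, 0], [-0.0016, 0.0196, 0], [-0.004, 0.029, 0], [-0.007, 0.0384, 0], [-0.011, 0.047, 0], [-0.0161, 0.0558, 0], [-0.022, 0.064, 0], [-0.0284, 0.071, 0]], rot=[[0, 0, 0], [0, 0, 0], [0, 0, 0], [0, 0, 0], [0, 0, 0], [0, 0, 0], [0, 0, 0], [0, 0, 0]])

```text
clock: 12.2
eef_pos: [584.5, 84.2, 136.2]
tcp_rot: [-3.142, -0.0, 2.965]
contact_force: [-1.4, -0.1, -0.2]
opening: -0.002
grasp_force: 0.2
```

Call:
carry_out(delta_pos=[[-0.004, 0.0035, 0], [-0.0075, 0.007, 0], [-0.0095, 0.007, 0], [-0.0115, 0.007, 0], [-0.0115, 0.007, 0]], rot=[[0, 0, 0], [0, 0, 0], [0, 0, 0], [0, 0, 0], [0, 0, 0]])

```text
clock: 12.82
eef_pos: [595.4, 88.4, 136.1]
tcp_rot: [-3.141, -0.002, 2.965]
contact_force: [-4.9, 0.8, 3.8]
opening: -0.0
grasp_force: 2.6
```

```bash
python3 -c "
from h import *
im=r.grab_frame('top');T=cam('top')
p=[549.86,-51.47,-.1765]
for th,col in ((1.5,(0,255,0)),):
    t=np.linspace(0,6.28,60);c=[80-80*np.cos(th),70+80*np.sin(th)]
    for u in proj(deck(p,np.c_[c[0]+44*np.cos(t),c[1]+44*np.sin(t),0*t+132]),T): im[int(round(u[1])),int(round(u[0]))]=col
cv2.imwrite('pics/t2.png',cv2.resize(im[80:290,150:390],None,fx=3,fy=2.8))
print(r.sense()['contact_force'])"
```

```text
[-5.59421531  1.27036285  2.69925247]
```

View pics/t2.png

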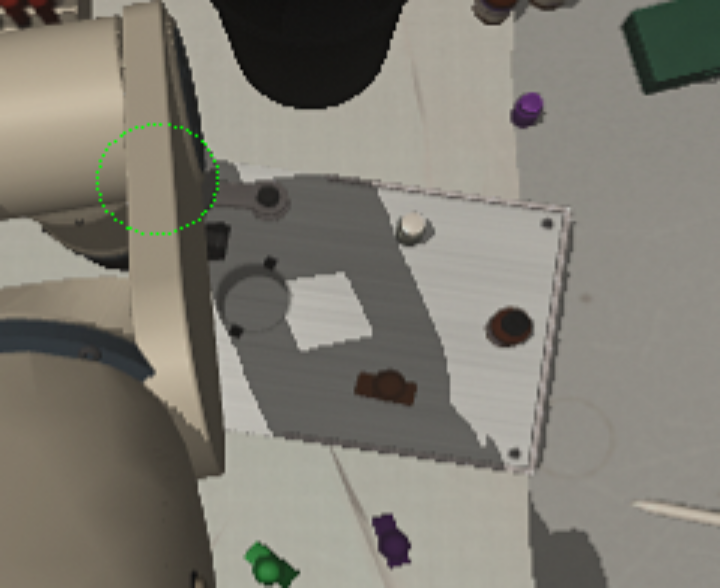

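The cap sits at its stop, 5.6 N of resistance, with its arm pointing off the deck's +y end. The mouth is open at crop (255,298). The vial (412,226), dropper and stamp have not moved.

Call:
carry_out(delta_pos=[[0.015, -0.005, 0], [0.018, -0.005, -0.04], [0.018, -0.005, -0.09], [0.018, -0.005, -0.12], [0.018, -0.005, -0.12]], rot=[[0, 0, 0], [0, 0, 0], [0, 0, 0], [0, 0, 0], [0, 0, 0]])

```text
clock: 13.5
eef_pos: [578.7, 86.7, 258.9]
tcp_rot: [3.14, 0.005, 2.965]
contact_force: [0.6, 0.3, 0.0]
opening: 0.001
grasp_force: 0.0
```

```bash
python3 -c "
from h import *
go(600,-75,235,3.56)"
```

```text
dpos [-0.0493, -0.1555, 0.0239] rot [-0.0, 0.3, -34.08] from [578.7  86.7 258.9] [3.14  0.005 2.965] F [0.6 0.3 0. ]
```

Call:
carry_out(delta_pos=[[-0.0493, -0.1555, 0.0225], [-0.0493, -0.1555, 0.0225], [-0.0493, -0.1555, 0.0225], [-0.0493, -0.1555, 0.0225], [-0.0493, -0.1555, 0.0225], [-0.0493, -0.1555, 0.0225]], rot=[[0, 0, -34], [0, 0, -34], [0, 0, -34], [0, 0, -34], [0, 0, -34], [0, 0, -34]], claw=0.045)

```text
clock: 14.25
eef_pos: [598.6, -74.5, 233.1]
tcp_rot: [3.141, -0.001, -2.725]
contact_force: [0.6, 0.9, 0.1]
opening: 0.528
grasp_force: 0.0
```

Run:
```python
from h import *
s=r.sense();print(s["eef_pos"],s["tcp_rot"])
C=cam('wrist');im=r.grab_frame('wrist')
p=[549.86,-51.47,-.1765]
for d in r.cut_out("vial_mid","wrist")[:3]:print(np.round(d["box"],1),d["p"])
t=np.linspace(0,6.28,60)
for u in proj(deck(p,np.c_[28*np.cos(t),70+28*np.sin(t),0*t+75]),C):
    if 0<u[0]<511 and 0<u[1]<383: im[int(u[1]),int(u[0])]=(0,0,255)
for cx,cy in ((613,-98),):
  for z in (75,119):
    for u in proj(np.c_[cx+11*np.cos(t),cy+11*np.sin(t),0*t+z],C): 
      if 0<u[0]<511 and 0<u[1]<383: im[int(u[1]),int(u[0])]=(0,255,0)
cv2.imwrite('pics/w4.png',im)
```

```text
[598.58762251 -74.4782338  233.0611009 ] [ 3.14105624e+00 -8.76149116e-04 -2.72534632e+00]
[208.9 173.3 235.4 210.8] 0.87
[ 79.5 212.3 117.6 245.1] 0.75
[144.7  30.3 193.4  73.4] 0.49
```

View pics/w4.png

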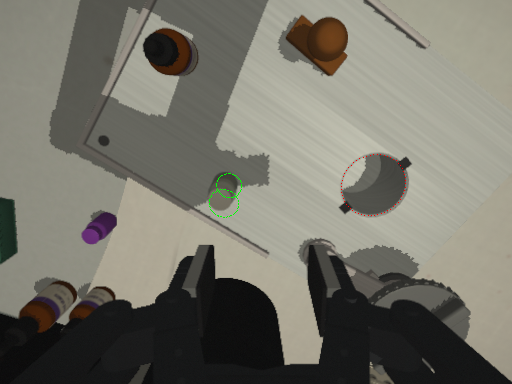

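Run:
```python
from h import *
C=cam('wrist');t=np.linspace(0,6.28,60)
def bx(v):
    P=np.vstack([np.c_[v[0]+11*np.cos(t),v[1]+11*np.sin(t),0*t+z] for z in (75,119)]);u=proj(P,C);return np.r_[u.min(0),u.max(0)]
o=least_squares(lambda v:bx(v)-[208.9,173.3,235.4,210.8],[613,-98]);print(o.x,o.fun)
im=cv2.imread('pics/w4.png')[140:240,170:290];cv2.imwrite('pics/w5.png',cv2.resize(im,None,fx=5,fy=5))
```

```text
[ 611.93014252 -101.21623458] [-3.02668972 -2.82692021  3.55118674  2.70168868]
```

View pics/w5.png

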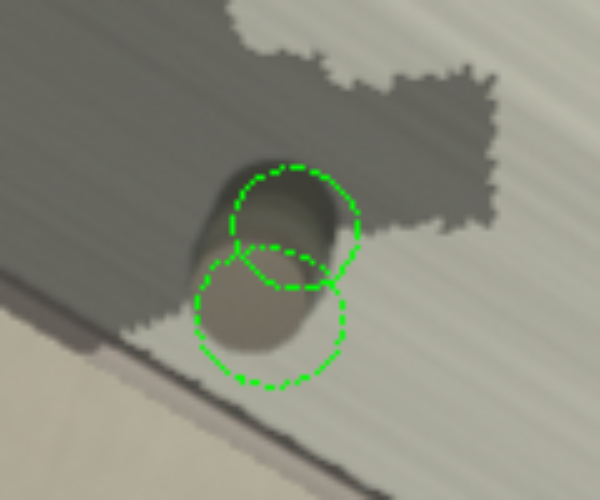

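The lid is at about px (219.6,199.4) and the base at about (225,185). The vial sits a few mm left of my guess.

Run:
```python
from h import *
C=cam('wrist');print(ray([[219.6,199.4]],119,C),ray([[219.6,199.4]],115,C),ray([[225,185]],76,C))
v=np.array([611.5,-101.5]);m=np.array([562.1,17.4]);d=m-v;print(np.linalg.norm(d),np.arctan2(d[1],d[0])+np.pi/2)
go(611.5,-101.5,180,np.arctan2(d[1],d[0])+np.pi/2)
```

```text
[[ 611.87131234 -102.04343878  119.        ]] [[ 613.41604957 -101.93929429  115.        ]] [[ 614.10711005 -101.54267324   76.        ]]
128.75391256191014 3.535368120633649
dpos [-0.0005, -0.0299, 0.0535] rot [0.01, -0.01, 1.34] from [599.  -74.3 233.5] [ 3.141 -0.    -2.724] F [-0.6  0.7  0.2]
```

Call:
carry_out(delta_pos=[[-0.0018, -0.0307, 0.05], [-0.0018, -0.0307, 0.08], [-0.0018, -0.0307, 0.08], [-0.0018, -0.0307, 0.1], [-0.0018, -0.0307, 0.115], [-0.0018, -0.0307, 0.122], [-0.0018, -0.0307, 0.122]], rot=[[0, 0, 0.8], [0, 0, 0.8], [0, 0, 0.8], [0, 0, 0.8], [0, 0, 0.8], [0, 0, 0.8], [0, 0, 0.8]])

```text
clock: 15.22
eef_pos: [613.0, -102.1, 111.4]
tcp_rot: [3.141, -0.001, -2.738]
contact_force: [0.6, 0.4, 0.3]
opening: 0.526
grasp_force: 0.0
```

Run:
```python
from h import *
s=r.sense();print(s["eef_pos"],s["tcp_rot"],s["contact_force"])
im=r.grab_frame('wrist');cv2.imwrite('pics/w6.png',im)
```

```text
[ 613.04329959 -102.13601186  111.35039979] [ 3.14118762e+00 -6.21349006e-04 -2.73837720e+00] [0.57501203 0.3911347  0.29681218]
```

View pics/w6.png

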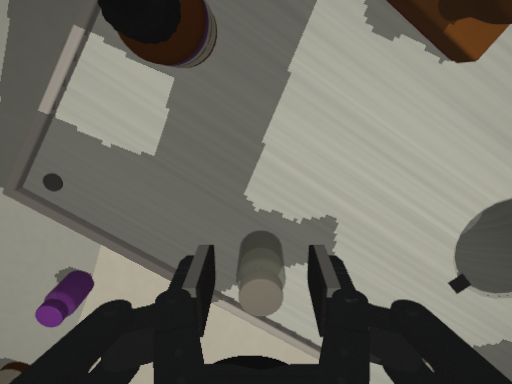

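The vial (261,275) is centred between the pads at (200,280) and (325,280). I narrow the fingers to a snug cage without gripping, then slide.

Call:
carry_out(delta_pos=[[0, 0, 0], [0, 0, 0], [0, 0, 0], [0, 0, 0]], rot=[[0, 0, 0], [0, 0, 0], [0, 0, 0], [0, 0, 0]], claw=0.0245, grip_force=20)

```text
clock: 15.78
eef_pos: [613.3, -102.3, 111.9]
tcp_rot: [-3.141, 0.0, -2.738]
contact_force: [0.0, 0.1, -0.6]
opening: 0.288
grasp_force: 0.0
```

Call:
carry_out(delta_pos=[[0, 0.004, 0], [0, 0.012, 0], [0, 0.021, 0], [0, 0.03, 0], [0, 0.039, 0], [0, 0.048, 0], [0, 0.057, 0], [0, 0.066, 0]], rot=[[0, 0, 0], [0, 0, 0], [0, 0, 0], [0, 0, 0], [0, 0, 0], [0, 0, 0], [0, 0, 0], [0, 0, 0]])

```text
clock: 16.77
eef_pos: [587.1, -41.0, 111.8]
tcp_rot: [-3.142, -0.0, -2.738]
contact_force: [-0.4, 0.9, -0.4]
opening: 0.288
grasp_force: 0.1
```

Run:
```python
from h import *
s=r.sense();print(s["eef_pos"],s["tcp_rot"],s["opening"]*85.4,s["grasp_force"])
im=r.grab_frame('wrist');cv2.imwrite('pics/w7.png',im)
for d in r.recognise("vial_mid","wrist")[:3]:print(np.round(d["box"],1),d["p"])
```

```text
[587.11271656 -40.99295152 111.76488067] [-3.14158237e+00 -1.86671498e-05 -2.73842276e+00] 24.56390753892355 0.09755786159075797
[  1.5 273.9  10.3 298.3] 0.43
```

Run:
```python
from h import *
im=r.grab_frame('top');C=cam('top')
for d in r.recognise("vial_mid","top")[:4]:print(np.round(d["box"],1),d["p"])
print(proj([[613,-101.7,97],[587,-41,97]],C))
for f in ("w6","w7"):
    a=cv2.imread(f"pics/{f}.png");print(f,[a[y,222:302:10].mean(1).astype(int).tolist() for y in (235,255,275,295,310)])
```

```text
[[285.9155245  161.33099858]
 [259.25835506 173.22491676]]
w6 [[101, 99, 101, 60, 60, 62, 97, 99], [99, 100, 57, 70, 72, 72, 75, 100], [98, 101, 74, 84, 86, 82, 105, 165], [74, 162, 107, 107, 107, 107, 112, 162], [163, 147, 100, 104, 104, 104, 161, 161]]
w7 [[104, 106, 106, 65, 65, 106, 105, 107], [76, 24, 64, 77, 78, 76, 107, 27], [75, 21, 85, 90, 90, 89, 134, 21], [25, 21, 115, 116, 115, 115, 176, 19], [23, 49, 113, 113, 113, 113, 174, 18]]
```

The vial profile (lid at x 242–272, rows 295–310) still sits between the pads, so it is sliding along. I continue to the mouth.

Call:
carry_out(delta_pos=[[0, 0.008, 0], [0, 0.017, 0], [0, 0.026, 0], [0, 0.035, 0], [0, 0.044, 0], [0, 0.053, 0], [0, 0.061, 0], [0, 0.066, 0]], rot=[[0, 0, 0], [0, 0, 0], [0, 0, 0], [0, 0, 0], [0, 0, 0], [0, 0, 0], [0, 0, 0], [0, 0, 0]])

```text
clock: 17.98
eef_pos: [561.2, 19.7, 111.7]
tcp_rot: [3.142, -0.0, -2.738]
contact_force: [0.1, 0.7, 0.0]
opening: 0.283
grasp_force: 0.0
```

Call:
carry_out(delta_pos=[[0, 0, 0], [0, 0, 0], [0, 0, 0], [0, 0, 0]], rot=[[0, 0, 0], [0, 0, 0], [0, 0, 0], [0, 0, 0]], claw=0.045)

```text
clock: 18.48
eef_pos: [561.5, 18.9, 111.8]
tcp_rot: [-3.142, -0.0, -2.739]
contact_force: [0.1, 0.1, 0.7]
opening: 0.524
grasp_force: 0.0
```

Call:
carry_out(delta_pos=[[0, 0, -0.04], [0, 0, -0.1], [0, -0.04, -0.14], [0, -0.06, -0.14], [0, -0.06, -0.14]], rot=[[0, 0, 0], [0, 0, 0], [0, 0, 0], [0, 0, 0], [0, 0, 0]])

```text
clock: 19.1
eef_pos: [585.0, -37.2, 251.2]
tcp_rot: [3.141, -0.0, -2.74]
contact_force: [-0.3, -0.2, -0.7]
opening: 0.527
grasp_force: 0.0
```

Run:
```python
from h import *
C=cam("wrist");im=r.grab_frame('wrist');cv2.imwrite('pics/w8.png',im)
p=[549.86,-51.47,-.1765]
for t in ("vial_mid","dropper_mid","stamp_mid","cap_top"):
  for d in r.recognise(t,"wrist")[:3]:print(t,np.round(d["box"],1),round(d["p"],2))
print("mouth",proj(deck(p,[[0,70,75],[0,70,10],[28,70,75],[-28,70,75]]),C).round(0).tolist())
th=1.5;print("cap pred",proj(deck(p,[80-80*np.cos(th),70+80*np.sin(th),132]),C))
im=r.grab_frame('top')
for t in ("vial_mid","dropper_mid","stamp_mid"):
  for d in r.recognise(t,"top")[:3]:print("top",t,np.round(d["box"],1),round(d["p"],2))
```

```text
vial_mid [302.7 148.6 320.7 171.9] 0.79
vial_mid [ 54.8 207.7  89.6 237. ] 0.7
dropper_mid [ 87.4  29.4 149.1  71.9] 0.86
stamp_mid [232.5  16.8 289.1  72. ] 0.83
cap_top [309.2 260.7 413.3 342.5] 0.87
mouth [[324.0, 176.0], [314.0, 160.0], [307.0, 200.0], [343.0, 151.0]]
cap pred [[359.73780368 312.82835809]]
top vial_mid [237.6 185.1 246.  197.1] 0.39
top dropper_mid [209.4 139.4 343.  218.4] 0.47
```

The vial shows inside the mouth (box centre 312,160, against a predicted floor point of 314,160). It looks smaller than it did on the deck, so it is at depth. The cap is at its swung-aside position and the robot is clear.

```bash
python3 -c "
from rig import r
print(r.sign_off())"
```

```text
the job is handed in; nothing more can be done
None
```

The job is handed in at about 19 s on the robot's clock: the cap is unlocked and swung aside to its stop, the vial was slid along the deck and dropped down the chute, and the dropper bottle and stamp were not touched; no verdict came back.

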